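# Fill the bottle rack in order of height

## Robot

A 6-joint arm with a two-finger parallel gripper is mounted at the origin on a cart in front of the work surface, level with it; the furniture and walls round the work are solid. World frame = base frame: x ahead of the robot, y to its left, z up, the work surface at z = 0. Lengths are in m, angles in degrees, forces in N, time in s.
With the tool pointing down it reaches from about 0.3 to 0.75 m from the base axis. Payload 8.5 kg.
Tool frame: the origin (TCP) lies midway between the tips of the shut fingers; the grasp point (between the pads) lies 19 mm behind it; z points along the fingers, y is the line along which they close (so a half turn about z gives the same grasp; the last joint's range is limited). The gripper opens to 85 mm and grips with 20 to 120 N. Pads are 22 mm wide; open, the fingers measure 114 mm over their backs; the gripper's body (76 mm by 85 mm) begins 54 mm behind the grasp point. The pads swing forward as they close: fully open they stand 13 mm farther back than shut.
Start: joints at [-86.477, 21.807, 74.336, -0, 83.858, -12.336], TCP at [0.15, -0.529, 0.231] pointing down, gripper open.
Joint ranges: [-178.18, 178.18], [-50.72, 133.34], [12.68, 142.11], [-81.47, 261.47], [9.98, 163.14], [-165.26, 165.26]. Speed limits (degrees/s): [136.94, 136.94, 180, 180, 180, 180].

## Interface

Orientations are given as a 3x3 rotation matrix whose columns are the frame's x, y, z axes.
In Python, from rig import env, viewer, recognise, pinpoint gives the robot as it stands.
- The arm moves only by the tool move_arm, never from a script. Its argument "plan" is text: rows parted by semicolons, each of 7 numbers parted by spaces: the shift along the tool's x, y, z in m, then the turn, a rotation vector about the tool's x, y, z in rad, then the finger opening in m, from 0 to 0.0854. A call has 1 to 12 rows; each row shifts and turns the commanded pose from where the row before left it, along the tool's axes as they then stand; what a row does not reach is not made up. A row lasts 1/8 s, in which the tool goes at most 62.5 mm and 10.7 degrees, less where a joint would pass 70% of its speed; a pose out of reach is approached as far as the arm can. A call is refused whole if a number of a shift passes 0.0625 or a number of a turn 0.188, either way. A call with a gripper value outside its range is refused whole. The fingers move at their own pace and stop on an object; "grip_force" is the grip in N (left out, the last holds). Time passes only in rows, so rows that do not move let the fingers close. It gives the time, the measured TCP pose, the force, the opening and the grip force at its end, in the units of the state.
- env.observe(): the state, without advancing time (a new reading comes with each control period).
- viewer.get_image(name): name is "side" or "top"; returns (picture, depth): 480x640x3 uint8, red, green, blue; 480x640 float32, m along the optical axis (not along the pixel's ray), 0 where there is no reading.
- viewer.calibration(name): a dict with "fx", "fy", "cx", "cy" (pixels), "k1" (the pictures are not rectified: a ray, as slopes to the right and down, at radius r is drawn at 1 + k1 r^2 times it, then the intrinsics apply), "R" (3x3) and "t" (3): a world point X has camera coordinates R X + t. Camera axes: x right, y down, z forward; pixel columns grow to the right and rows downward; lengths in m; the calibration is good to about 2 mm. A picture is of the moment at which its call begins. calibration takes no time and is no camera call.
- env.close_job(): hands the job in; it is judged then, once.
Trained networks look in the newest picture that a camera, given by its name, has taken for a name from the list of things; names that differ only in an ending like _2 or _b are one class to them, and where a whole thing is asked for, a point or a joint stands for the part that bears it (a point fixed in the world has none). Each returns a list of dicts, best first, with "conf" (0 to 1); they miss things now and then, are a little off and sometimes report something else, mostly with a low value. They report only what shows in the picture. A call takes as long as a camera call. They do not tell look-alikes from the thing itself.
- recognise(camera, name): "extent" ([centre column, centre row, width, height] in pixels, round what is visible of it).
- pinpoint(camera, name): "pixel" ([column, row] in pixels: a listed point, or the origin of a listed thing).
The state is a dict: "time_s": time; "q": joint angles; "qvel": joint speeds; "joint_efforts": joint torques, N m; "position": TCP position; "tool_rot": TCP orientation; "ft_force": force on the tool from outside, world axes, zero at the start; "wrist_torque": the same for the moment, N m; "grip_width": finger opening in m; "gripper_force": force on a finger pad.
Only numpy, scipy, OpenCV 4.12 (cv2) and the standard library are available. Lean on these libraries where they do the work, as an engineer would, in place of code of your own. Each camera call takes 0.05 s, during which the arm holds its last target. There are 200 camera calls.

## Task

The tallest and the shortest reagent bottle already stand in the two end bays of the bottle rack, and the other four bottles stand about on the desk in front of it. Put those four into the four empty bays, one to a bay and upright, so that the row steps down in height from the tallest bottle to the shortest and no bottle hides behind a bigger one. Leave the two end bottles in their bays and the jar, the timer and the pipette where they are.

Things in the scene. Friction and masses are not known exactly. Their poses are not given: they have to be found in the camera images.
- rack: fixed low bottle rack, 90 x 478 mm: six bays in a row along its own y axis, centres at y = -187.5, -112.5, -37.5, 37.5, 112.5, 187.5 mm. Origin at the centre of its underside, on the desk. Floor 6 mm thick, on which the bottles stand. A bay is 71 mm wide (y), 68 mm deep (x); grey dividers and steel rods rise 32 mm above the desk, the wooden end cheeks 46 mm.
- tall_bottle: tallest bottle: brown glass, black cap, paper label, 56 mm in diameter, 143 mm high; stands from the start in one end bay of the rack (either end) and stays there. Origin at the centre of its underside, z up.
- stain_bottle: cream-coloured bottle with white cap, 53 mm in diameter, 130 mm high with its white cap; to the touch it is a full 53 mm wide up to 122 mm, so open the fingers for the body even if gripping high. Origin at the centre of its underside, z up.
- brown_bottle: brown glass bottle with black cap, 44 mm in diameter, 120 mm high with its cap; to the touch it is a full 44 mm wide up to 112 mm, so open the fingers for the body even if gripping high. Origin at the centre of its underside, z up.
- amber_bottle: dark amber bottle with straight sides, 36 mm in diameter up to a height of 60 mm, then a neck and a black ribbed cap 25 mm in diameter from 77 to 95 mm, its full height. Origin at the centre of its underside, z up.
- dropper_bottle: small brown bottle with a tall white dropper cap, 27 mm in diameter, 70 mm high with its cap; to the touch it is a full 27 mm wide up to 62 mm. Origin at the centre of its underside, z up.
- smallest_bottle: shortest bottle: small brown bottle with black cap, 25 mm in diameter, 58 mm high; stands from the start in the end bay at the far end of the row from the tallest bottle and stays there. Origin at the centre of its underside, z up.
- jar: bystander: small clear glass jar, 54 mm in diameter, 56 mm high, standing among the loose bottles. Origin at the centre of its underside.
- bench_timer: bystander: grey kitchen-style timer with a round dial, 47 x 66 x 62 mm, near the front edge of the desk. Origin at the centre of its underside.
- pipette: bystander: dropper pipette with red rubber bulb, 12 mm thick, 154 mm long, lying near the front edge of the desk along its own y axis. Origin at the centre of its underside.
There are look-alikes about, which are no part of the job. Leave any purple or red look-alike of the dropper_bottle alone.

How it is judged (in metres and radians):
At the end, for the whole second after the job is handed in: All six bottles stand upright (within 7 degrees) on the rack floor, at rest, one to a bay (foot within 25 mm of bay centre along the row, 30 mm across), in falling order of height: tall, cream, brown, straight-sided amber, dropper, shortest; the end two still in their bays ((((y of tall_bottle in the frame of rack between 0.1625 and 0.2125 m and x of tall_bottle in the frame of rack between -0.03 and 0.03 m and z of tall_bottle in the frame of rack between 0.003 and 0.012 m and angle between tall_bottle's own z axis and vertical below 0.12 rad and linear speed of tall_bottle below 0.03 m/s) and (y of stain_bottle in the frame of rack between 0.0875 and 0.1375 m and x of stain_bottle in the frame of rack between -0.03 and 0.03 m and z of stain_bottle in the frame of rack between 0.003 and 0.012 m and angle between stain_bottle's own z axis and vertical below 0.12 rad and linear speed of stain_bottle below 0.03 m/s) and (y of brown_bottle in the frame of rack between 0.0125 and 0.0625 m and x of brown_bottle in the frame of rack between -0.03 and 0.03 m and z of brown_bottle in the frame of rack between 0.003 and 0.012 m and angle between brown_bottle's own z axis and vertical below 0.12 rad and linear speed of brown_bottle below 0.03 m/s) and (y of amber_bottle in the frame of rack between -0.0625 and -0.0125 m and x of amber_bottle in the frame of rack between -0.03 and 0.03 m and z of amber_bottle in the frame of rack between 0.003 and 0.012 m and angle between amber_bottle's own z axis and vertical below 0.12 rad and linear speed of amber_bottle below 0.03 m/s) and (y of dropper_bottle in the frame of rack between -0.1375 and -0.0875 m and x of dropper_bottle in the frame of rack between -0.03 and 0.03 m and z of dropper_bottle in the frame of rack between 0.003 and 0.012 m and angle between dropper_bottle's own z axis and vertical below 0.12 rad and linear speed of dropper_bottle below 0.03 m/s) and (y of smallest_bottle in the frame of rack between -0.2125 and -0.1625 m and x of smallest_bottle in the frame of rack between -0.03 and 0.03 m and z of smallest_bottle in the frame of rack between 0.003 and 0.012 m and angle between smallest_bottle's own z axis and vertical below 0.12 rad and linear speed of smallest_bottle below 0.03 m/s)) or ((y of tall_bottle in the frame of rack between -0.2125 and -0.1625 m and x of tall_bottle in the frame of rack between -0.03 and 0.03 m and z of tall_bottle in the frame of rack between 0.003 and 0.012 m and angle between tall_bottle's own z axis and vertical below 0.12 rad and linear speed of tall_bottle below 0.03 m/s) and (y of stain_bottle in the frame of rack between -0.1375 and -0.0875 m and x of stain_bottle in the frame of rack between -0.03 and 0.03 m and z of stain_bottle in the frame of rack between 0.003 and 0.012 m and angle between stain_bottle's own z axis and vertical below 0.12 rad and linear speed of stain_bottle below 0.03 m/s) and (y of brown_bottle in the frame of rack between -0.0625 and -0.0125 m and x of brown_bottle in the frame of rack between -0.03 and 0.03 m and z of brown_bottle in the frame of rack between 0.003 and 0.012 m and angle between brown_bottle's own z axis and vertical below 0.12 rad and linear speed of brown_bottle below 0.03 m/s) and (y of amber_bottle in the frame of rack between 0.0125 and 0.0625 m and x of amber_bottle in the frame of rack between -0.03 and 0.03 m and z of amber_bottle in the frame of rack between 0.003 and 0.012 m and angle between amber_bottle's own z axis and vertical below 0.12 rad and linear speed of amber_bottle below 0.03 m/s) and (y of dropper_bottle in the frame of rack between 0.0875 and 0.1375 m and x of dropper_bottle in the frame of rack between -0.03 and 0.03 m and z of dropper_bottle in the frame of rack between 0.003 and 0.012 m and angle between dropper_bottle's own z axis and vertical below 0.12 rad and linear speed of dropper_bottle below 0.03 m/s) and (y of smallest_bottle in the frame of rack between 0.1625 and 0.2125 m and x of smallest_bottle in the frame of rack between -0.03 and 0.03 m and z of smallest_bottle in the frame of rack between 0.003 and 0.012 m and angle between smallest_bottle's own z axis and vertical below 0.12 rad and linear speed of smallest_bottle below 0.03 m/s)))); the robot touches nothing.
It fails at once if an end bottle is taken out of its place (more than 25 mm) or tipped over (distance of any of tall_bottle, smallest_bottle from where it was at the start of the episode above 0.025 m or angle between any of tall_bottle, smallest_bottle's own z axis and vertical above 0.4 rad).
It fails at once if one of the other four bottles is tipped over (angle between any of stain_bottle, brown_bottle, amber_bottle, dropper_bottle's own z axis and vertical above 0.7 rad).
It fails at once if the jar, the timer or the pipette is displaced by more than 30 mm (distance of any of jar, bench_timer, pipette from where it was at the start of the episode above 0.03 m).
It also fails if it takes over 93 s, if anything falls off the work surface, if the arm or the gripper's body presses on something with over 40 N, if the wrist force passes 120 N, or if a joint passes its speed limit or range.

## Working session

There is one attempt and no reset: what is moved stays moved. The work goes in short steps, Python scripts to look and compute and a tool call to move; the robot and the scene stay as the last step left them, time stands still between calls to the robot, and variables do not carry over. Pictures are saved under pics/ and viewed, at most 14 in all, crops included, and the job is handed in when it is done.

Besides the shell and the picture viewer there is one more tool, called after ">>>" in YAML: its name, and indented under it one key for each argument. move_arm: Moves the arm, as the interface text tells. Its arguments: {"type":"object","properties":{"plan":{"type":"string"},"grip_force":{"type":"number"}},"required":["plan"]}

```bash
mkdir -p pics; ls; cat > h.py <<'E'
import numpy as np, cv2
from rig import env, viewer, recognise, pinpoint
def ray(name,px):
    c=viewer.calibration(name); u=np.array([(px[0]-c["cx"])/c["fx"],(px[1]-c["cy"])/c["fy"]]); s=u.copy()
    for _ in range(20): s=u/(1+c["k1"]*(s@s))
    R=np.array(c["R"]);t=np.array(c["t"])
    return -R.T@t, R.T@np.array([s[0],s[1],1.])
def at_z(name,px,z):
    o,d=ray(name,px); return o+d*(z-o[2])/d[2]
def at_depth(name,px,dep):
    o,d=ray(name,px); return o+d*dep
def proj(name,X):
    c=viewer.calibration(name); p=np.array(c["R"])@np.array(X)+np.array(c["t"]); s=p[:2]/p[2]; s=s*(1+c["k1"]*(s@s))
    return np.array([c["fx"]*s[0]+c["cx"],c["fy"]*s[1]+c["cy"]])
def tri(px1,n1,px2,n2):
    o1,d1=ray(n1,px1);o2,d2=ray(n2,px2);A=np.c_[d1,-d2];k=np.linalg.lstsq(A,o2-o1,rcond=None)[0]
    a=o1+d1*k[0];b=o2+d2*k[1];return (a+b)/2,np.linalg.norm(a-b)
E
python3 - <<'E'
from h import *
np.set_printoptions(precision=3,suppress=True)
for n in("top","side"):
    p,d=viewer.get_image(n); cv2.imwrite(f"pics/{n}0.png",p[...,::-1]); np.save(f"pics/{n}0.npy",d)
    print(n,ray(n,(320,240)))
N="tall_bottle stain_bottle brown_bottle amber_bottle dropper_bottle smallest_bottle jar bench_timer pipette rack".split()
for n in N:
    P={}
    for c in("top","side"):
        r=pinpoint(c,n); P[c]=r; e=recognise(c,n)
        print(n,c,[(np.round(x["pixel"]),round(x["conf"],2),at_z(c,x["pixel"],0)[:2]) for x in r[:3]],[(np.round(x["extent"]),round(x["conf"],2)) for x in e[:3]])
    if P["top"] and P["side"]: print("   tri",tri(P["top"][0]["pixel"],"top",P["side"][0]["pixel"],"side"))
s=env.observe();print(s["time_s"],s["tool_rot"])
E
```

```text
pics
top (array([0.261, 0.02 , 1.303]), array([ 0.19 ,  0.028, -0.981]))
side (array([ 0.429, -0.608,  0.637]), array([ 0.098,  0.72 , -0.687]))
tall_bottle top [(array([399., 194.]), 0.83, array([ 0.626, -0.134]))] [(array([401., 189.,  26.,  41.]), 0.94)]
tall_bottle side [(array([391., 302.]), 0.78, array([ 0.625, -0.122]))] [(array([395., 276.,  40.,  64.]), 0.75)]
   tri (array([ 0.622, -0.132,  0.013]), np.float64(0.0008748082961742639))
stain_bottle top [(array([286., 272.]), 0.61, array([0.44 , 0.137]))] [(array([284., 272.,  29.,  24.]), 0.8), (array([417., 309.,  48.,   9.]), 0.4)]
stain_bottle side [(array([282., 219.]), 0.62, array([0.446, 0.138]))] [(array([279., 197.,  32.,  60.]), 0.77)]
   tri (array([ 0.443,  0.138, -0.   ]), np.float64(0.006465467657579689))
brown_bottle top [(array([223., 276.]), 0.66, array([0.429, 0.285]))] [(array([218., 272.,  24.,  22.]), 0.64)]
brown_bottle side [(array([272., 180.]), 0.7, array([0.434, 0.289]))] [(array([271., 161.,  17.,  50.]), 0.84)]
   tri (array([0.431, 0.285, 0.002]), np.float64(0.0047872310797447085))
amber_bottle top
[... 2059 characters left out ...]
y([ 0.348, -0.138])), (array([240., 189.]), 0.3, array([0.641, 0.25 ]))] [(array([414., 309.,  55.,  10.]), 0.77)]
pipette side [(array([300., 370.]), 0.38, array([ 0.446, -0.236]))] [(array([242., 338.,  11.,  50.]), 0.85)]
   tri (array([ 0.404, -0.154, -0.149]), np.float64(0.09234372035969193))
rack top [(array([318., 193.]), 0.86, array([0.63 , 0.061]))] [(array([321., 188., 206.,  51.]), 0.92)]
rack side [(array([375., 235.]), 0.62, array([0.637, 0.059]))] [(array([385., 241.,  84., 170.]), 0.63), (array([278., 195.,  28.,  58.]), 0.56)]
   tri (array([ 0.634,  0.061, -0.003]), np.float64(0.007160845216423229))
2.1 [[ 0.962  0.273 -0.   ]
 [ 0.273 -0.962 -0.   ]
 [-0.     0.    -1.   ]]
```

```bash
python3 - <<'E'
import cv2
t=cv2.imread("pics/top0.png")[150:350,180:480]; s=cv2.imread("pics/side0.png")[130:400,200:440]
cv2.imwrite("pics/topc.png",cv2.resize(t,None,fx=2.6,fy=2.6,interpolation=cv2.INTER_CUBIC))
cv2.imwrite("pics/sidec.png",cv2.resize(s,None,fx=2.2,fy=2.2,interpolation=cv2.INTER_CUBIC))
E
```

```text
(no output)
```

View pics/topc.png

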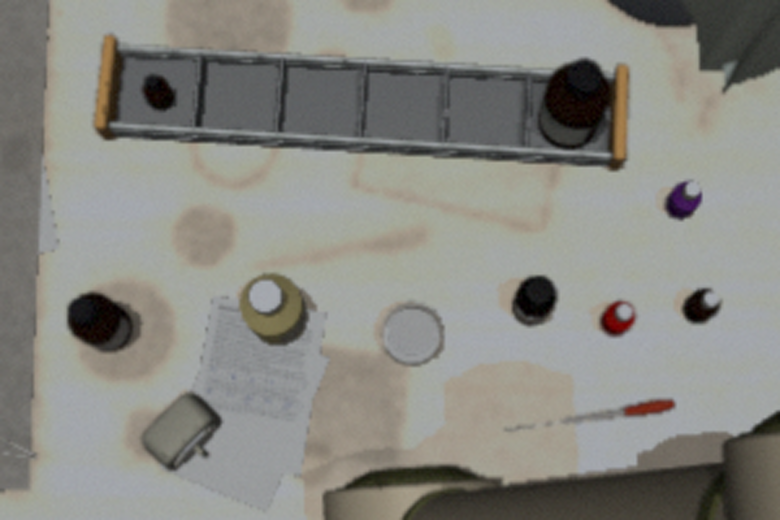

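View pics/sidec.png

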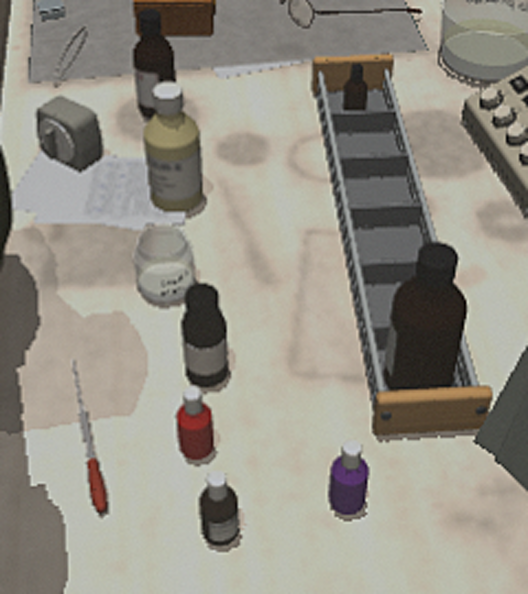

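Top crop: tall bottle sits at the right end (401,190) and the shortest at the left (240,186). Cream is at (285,269), brown at (218,273), amber at (386,266) and the jar at (339,279).

Dropper candidates in the top view:
- red (417,272)
- purple (443,227)
- brown (449,267), side (298,365)

I choose the brown one. The side crop confirms it: brown body, white cap, about (300,363). Next I measure accurately from depth.

```bash
python3 - <<'E'
from h import *
np.set_printoptions(precision=4,suppress=True)
def cloud(n):
    d=np.load(f"pics/{n}0.npy"); c=viewer.calibration(n)
    v,u=np.nonzero(d>0); K=np.array([[c["fx"],0,c["cx"]],[0,c["fy"],c["cy"]],[0,0,1.]])
    s=cv2.undistortPoints(np.c_[u,v].astype(float)[:,None],K,np.array([c["k1"],0,0,0]))[:,0]
    P=np.c_[s,np.ones(len(s))]*d[v,u][:,None]; return (P-c["t"])@np.array(c["R"])
C={n:cloud(n) for n in("top","side")}
from scipy.optimize import least_squares
B=dict(tall=(.622,-.132,.028,.149),stain=(.443,.138,.0265,.13),brown=(.431,.285,.022,.12),amber=(.445,-.1,.018,.095),dropper=(.44,-.239,.0135,.07),small=(.638,.249,.0125,.064),red=(.433,-.166,.0135,.07),jar=(.419,.012,.027,.056))
for k,(x,y,r,h) in B.items():
  for n in C:
    P=C[n]; m=(np.hypot(P[:,0]-x,P[:,1]-y)<r+.02)&(P[:,2]>.01); Q=P[m]; 
    if len(Q)<5: print(k,n,len(Q)); continue
    top=np.percentile(Q[:,2],97); T=Q[Q[:,2]>top-.008]
    S=Q[(Q[:,2]>.015 if h<.1 else Q[:,2]>.04)&(Q[:,2]<.55*h)]
    f=least_squares(lambda p:np.hypot(S[:,0]-p[0],S[:,1]-p[1])-r,[x,y],loss="soft_l1",f_scale=.002).x if len(S)>8 else None
    print(k,n,"top z",round(top,4),"cap",T[:,:2].mean(0),len(T),"circle",f,len(S))
P=C["top"]; D=P[(P[:,0]>.35)&(P[:,0]<.55)&(abs(P[:,1])<.1)]; print("desk z",np.median(D[:,2]))
for q in ([107,36],[97,133],[627,66],[625,165]):
    print("cheek corner",at_z("top",np.array(q)/2.6+[180,150],.046))
# cheek points
for n in C:
  P=C[n]; m=(P[:,2]>.038)&(P[:,2]<.052)&(P[:,0]>.56)&(P[:,0]<.7)
  for lo,hi in((-.2,-.165),(.28,.32)):
    Q=P[m&(P[:,1]>lo)&(P[:,1]<hi)]; print(n,"cheek",len(Q),Q.mean(0) if len(Q) else "",Q.min(0) if len(Q) else "",Q.max(0) if len(Q) else "")
  m=(P[:,2]>.026)&(P[:,2]<.036)&(P[:,0]>.56)&(P[:,0]<.72)&(P[:,1]>-.08)&(P[:,1]<.22)
  Q=P[m]
  for lo in np.arange(-.08,.22,.075):
    q=Q[(Q[:,1]>=lo)&(Q[:,1]<lo+.075)]; print("  rods",lo,len(q),np.percentile(q[:,0],[2,98]) if len(q) else "")
E
```

```text
tall top top z 0.1497 cap [ 0.6175 -0.1284] 130 circle [ 0.6153 -0.1419] 227
tall side top z 0.1506 cap [ 0.6185 -0.1305] 221 circle [ 0.6202 -0.1278] 724
stain top top z 0.1321 cap [0.4385 0.134 ] 129 circle [0.4391 0.134 ] 52
stain side top z 0.1308 cap [0.4406 0.1317] 124 circle [0.4406 0.1359] 293
brown top top z 0.1216 cap [0.4291 0.2871] 85 circle [0.4292 0.2886] 51
brown side top z 0.1212 cap [0.431  0.2857] 70 circle [0.4304 0.2897] 147
amber top top z 0.098 cap [ 0.4469 -0.0925] 106 circle [ 0.4474 -0.0926] 44
amber side top z 0.0971 cap [ 0.4491 -0.0924] 165 circle [ 0.4494 -0.0889] 262
dropper top top z 0.0716 cap [ 0.4421 -0.241 ] 30 circle [ 0.4423 -0.2412] 26
dropper side top z 0.0714 cap [ 0.4448 -0.2408] 70 circle [ 0.4449 -0.2391] 142
small top top z 0.0639 cap [0.642  0.2448] 27 circle [0.6205 0.2473] 69
small side top z 0.0646 cap [0.6436 0.2442] 27 circle [0.6398 0.2467] 98
red top top z 0.0717 cap [ 0.4321 -0.1651] 32 circle [ 0.4314 -0.166 ] 22
red side top z 0.072 cap [ 0.4342 -0.166 ] 65 circle [ 0.4342 -0.1636] 136
jar top top z 0.0569 cap [0.4209 0.0148] 63 
[... 285 characters left out ...]
heek 193 [ 0.6156 -0.1724  0.0447] [ 0.5711 -0.1811  0.0391] [ 0.6617 -0.165   0.0503]
top cheek 177 [0.6503 0.2894 0.0449] [0.604  0.2816 0.038 ] [0.6931 0.2987 0.0506]
  rods -0.08 205 [0.5835 0.6662]
  rods -0.0050000000000000044 203 [0.5886 0.6717]
  rods 0.06999999999999999 191 [0.5945 0.6772]
  rods 0.14499999999999996 204 [0.5994 0.682 ]
side cheek 419 [ 0.6175 -0.1738  0.0449] [ 0.5726 -0.1812  0.0381] [ 0.662  -0.1653  0.0495]
side cheek 179 [0.6493 0.2893 0.0443] [0.6059 0.2812 0.0383] [0.6946 0.2986 0.049 ]
  rods -0.08 195 [0.5852 0.643 ]
  rods -0.0050000000000000044 246 [0.5909 0.6717]
  rods 0.06999999999999999 228 [0.596  0.6771]
  rods 0.14499999999999996 201 [0.6011 0.6832]
```

>>> move_arm:
  plan: "0 0 0 0 0 -0.1747 0.06;0 0 0 0 0 -0.1747 0.06;0 0 0 0 0 -0.1747 0.06;0 0 0 0 0 -0.1747 0.06;0 0 0 0 0 -0.1747 0.06;0 0 0 0 0 -0.1747 0.06;0 0 0 0 0 -0.1747 0.06;0.03 0.027 0 0 0 0 0.06;0.03 0.027 0 0 0 0 0.06;0.03 0.027 0 0 0 0 0.06;0.03 0.027 0 0 0 0 0.06;0.03 0.027 0 0 0 0 0.06"
  grip_force: 30

```text
time_s: 3.6
position: [0.2964, -0.3881, 0.2314]
tool_rot: [[0.071, 0.997, 0.0], [0.997, -0.071, -0.0], [-0.0, 0.0, -1.0]]
ft_force: [0.1, 0.3, -0.1]
grip_width: 0.06
gripper_force: 0.0
```

>>> move_arm:
  plan: "0.0315 0.0272 0 0 0 0 0.06;0.0315 0.0272 0 0 0 0 0.06;0.0315 0.0272 0 0 0 0 0.06;0.0315 0.0272 0 0 0 0 0.06;0.0315 0.0272 0 0 0 0 0.06;0 0 0 0 0 0 0.06;0 0 0.04 0 0 0 0.06;0 0 0.04 0 0 0 0.06;0 0 0.04 0 0 0 0.06;0 0 0.035 0 0 0 0.06;0 0 0.03 0 0 0 0.06;0 0 0.016 0 0 0 0.06"

```text
time_s: 5.1
position: [0.4415, -0.242, 0.029]
tool_rot: [[0.072, 0.997, -0.001], [0.997, -0.072, 0.001], [0.001, -0.002, -1.0]]
ft_force: [0.5, -0.5, 0.0]
grip_width: 0.0599
gripper_force: 0.0
```

```bash
python3 - <<'E'
import cv2
from h import *
s=cv2.imread("pics/side0.png")[320:400,260:380]
p,d=viewer.get_image("side"); n=p[...,::-1][280:400,230:410]
a=cv2.resize(s,(600,400)); b=cv2.resize(n,(600,400))[:200]
cv2.imwrite("pics/close.png",np.vstack([a,cv2.resize(n,(300,200)).repeat(1,0) if 0 else cv2.copyMakeBorder(cv2.resize(n,(300,200)),0,0,0,300,0)]))
E
```

```text
(no output)
```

View pics/close.png

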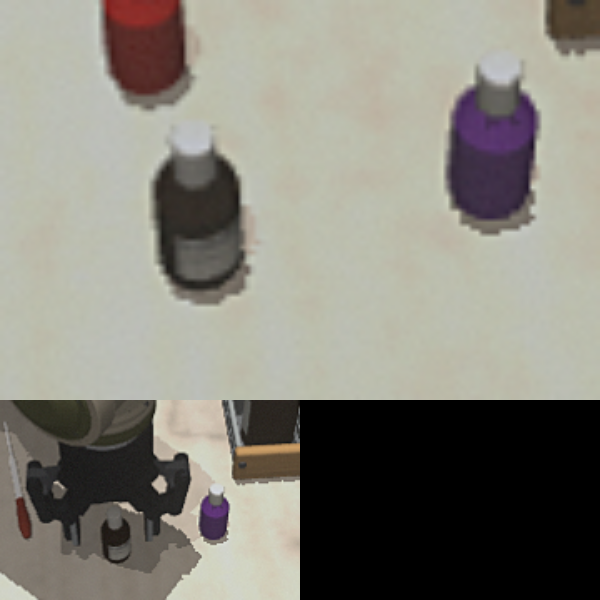

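The crop shows the brown dropper at side (300,363), brown glass with a white cap. It stands between the open fingers, and the purple one is clear to the right.

>>> move_arm:
  plan: "0.0015 0.002 0 0 0 0 0.06;0 0 0 0 0 0 0.015;0 0 0 0 0 0 0.015;0 0 0 0 0 0 0.015;0 0 0 0 0 0 0.015;0 0 0 0 0 0 0.015;0 0 -0.01 0 0 0 0.015;0 0 -0.03 0 0 0 0.015;0 0 -0.04 0 0 0 0.015;0 0 -0.04 0 0 0 0.015"
  grip_force: 30

```text
time_s: 6.4
position: [0.4444, -0.24, 0.1521]
tool_rot: [[0.071, 0.997, 0.0], [0.997, -0.071, 0.0], [0.0, 0.0, -1.0]]
ft_force: [0.2, 0.0, -0.4]
grip_width: 0.0261
gripper_force: 29.6
```

>>> move_arm:
  plan: "0.02 0.008 0 0 0 0 0.015;0.035 0.013 0 0 0 0 0.015;0.04 0.016 0 0 0 0 0.015;0.04 0.016 0 0 0 0 0.015;0.04 0.016 0 0 0 0 0.015;0.04 0.016 0 0 0 0 0.015;0.04 0.016 0 0 0 0 0.015;0.04 0.016 0 0 0 0 0.015;0.04 0.016 0 0 0 0 0.015;0.04 0.016 0 0 0 0 0.015;0.03 0.012 0 0 0 0 0.015;0.0183 0.006 0 0 0 0 0.015"

```text
time_s: 7.9
position: [0.6413, 0.1718, 0.1506]
tool_rot: [[0.07, 0.998, -0.0], [0.998, -0.07, 0.0], [0.0, -0.0, -1.0]]
ft_force: [-0.9, 0.6, -0.1]
grip_width: 0.0261
gripper_force: 29.6
```

>>> move_arm:
  plan: "-0.001 0 0.03 0 0 0 0.015;0 0 0.035 0 0 0 0.015;0 0 0.025 0 0 0 0.015;0 0 0.014 0 0 0 0.015;0 0 0.008 0 0 0 0.015;0 0 0.003 0 0 0 0.015;0 0 0 0 0 0 0.015"

```text
time_s: 8.78
position: [0.6415, 0.1693, 0.0372]
tool_rot: [[0.071, 0.997, 0.002], [0.997, -0.071, 0.0], [0.0, 0.002, -1.0]]
ft_force: [-2.6, -0.2, 5.1]
grip_width: 0.026
gripper_force: 30.0
```

>>> move_arm:
  plan: "0 0 0 0 0 0 0.045;0 0 0 0 0 0 0.045;0 0 0 0 0 0 0.045;0 0 -0.02 0 0 0 0.045;0 0 -0.04 0 0 0 0.045;0 0 -0.05 0 0 0 0.045;0 0 -0.03 0 0 0 0.06;-0.03 -0.02 0 0 0 0 0.06;-0.04 -0.03 0 0 0 0 0.06;-0.04 -0.03 0 0 0 0 0.06;-0.04 -0.03 0 0 0 0 0.06;-0.03 -0.02 0 0 0 0 0.06"

```text
time_s: 10.28
position: [0.4973, -0.0023, 0.1755]
tool_rot: [[0.072, 0.997, 0.0], [0.997, -0.072, -0.0], [-0.0, 0.0, -1.0]]
ft_force: [0.2, -1.6, 0.7]
grip_width: 0.0599
gripper_force: 0.0
```

```bash
cat > pos.py <<'E'
from h import *
import sys
p=np.array(env.observe()["position"]); np.set_printoptions(precision=4,suppress=True)
T=np.array([float(v) for v in sys.argv[1:4]]); d=T-p
print(p,"tool shift a,b,c:",.0717*d[0]+.9974*d[1],.9974*d[0]-.0717*d[1],-d[2])
E
python3 pos.py .448 -.092 .033
```

```text
[ 0.4973 -0.0023  0.1755] tool shift a,b,c: -0.0929885202767897 -0.04278550683181838 0.1425229194327908
```

>>> move_arm:
  plan: "-0.04 -0.018 0 0 0 0 0.06;-0.035 -0.016 0 0 0 0 0.06;-0.018 -0.009 0 0 0 0 0.06;0 0 0 0 0 0 0.06;0 0 0.03 0 0 0 0.06;0 0 0.04 0 0 0 0.06;0 0 0.04 0 0 0 0.06;0 0 0.025 0 0 0 0.06;0 0 0.0075 0 0 0 0.06;0 0 0 0 0 0 0.06"

```text
time_s: 11.52
position: [0.4496, -0.0906, 0.033]
tool_rot: [[0.071, 0.998, 0.0], [0.998, -0.071, 0.0], [0.0, 0.0, -1.0]]
ft_force: [-0.4, -0.0, 0.4]
grip_width: 0.06
gripper_force: 0.0
```

```bash
python3 pos.py .448 -.092 .033
```

```text
[ 0.4496 -0.0906  0.033 ] tool shift a,b,c: -0.0015389109536343452 -0.0014858316699240942 3.7386500649515264e-05
```

>>> move_arm:
  plan: "-0.0015 -0.0015 0 0 0 0 0.06;0 0 0 0 0 0 0.022;0 0 0 0 0 0 0.022;0 0 0 0 0 0 0.022;0 0 0 0 0 0 0.022;0 0 0 0 0 0 0.022;0 0 -0.01 0 0 0 0.022;0 0 -0.03 0 0 0 0.022;0 0 -0.04 0 0 0 0.022;0 0 -0.04 0 0 0 0.022;0 0 0 0 0 0 0.022"
  grip_force: 35

```text
time_s: 12.9
position: [0.4486, -0.0927, 0.1558]
tool_rot: [[0.071, 0.997, 0.006], [0.997, -0.071, -0.003], [-0.002, 0.006, -1.0]]
ft_force: [-0.0, 1.0, -1.5]
grip_width: 0.0348
gripper_force: 35.2
```

```bash
python3 pos.py .6359 .0955 .041
```

```text
[ 0.4486 -0.0927  0.1558] tool shift a,b,c: 0.201149950925336 0.17334935919235192 0.1147574549321207
```

>>> move_arm:
  plan: "0.015 0.013 0 0 0 0 0.022;0.03 0.026 0 0 0 0 0.022;0.035 0.03 0 0 0 0 0.022;0.035 0.03 0 0 0 0 0.022;0.035 0.03 0 0 0 0 0.022;0.03 0.026 0 0 0 0 0.022;0.015 0.013 0 0 0 0 0.022;0.006 0.0053 0 0 0 0 0.022;0 0 0.03 0 0 0 0.022;0 0 0.035 0 0 0 0.022;0 0 0.025 0 0 0 0.022;0 0 0.012 0 0 0 0.022"

```text
time_s: 14.4
position: [0.6337, 0.0954, 0.0493]
tool_rot: [[0.072, 0.997, -0.003], [0.997, -0.072, -0.0], [-0.0, -0.003, -1.0]]
ft_force: [-0.3, 0.4, 0.4]
grip_width: 0.0345
gripper_force: 35.2
```

```bash
python3 pos.py .6359 .0955 .040
```

```text
[0.6337 0.0954 0.0493] tool shift a,b,c: 0.00028319782968575674 0.0021768757425246785 0.009268794166749077
```

>>> move_arm:
  plan: "0 0.001 0.004 0 0 0 0.022;0 0 0.003 0 0 0 0.022;0 0 0 0 0 0 0.022"

```text
time_s: 14.78
position: [0.6359, 0.0958, 0.0444]
tool_rot: [[0.071, 0.997, 0.001], [0.997, -0.071, -0.0], [0.0, 0.001, -1.0]]
ft_force: [-0.5, -0.1, -1.5]
grip_width: 0.0348
gripper_force: 35.2
```

>>> move_arm:
  plan: "0 0 0.003 0 0 0 0.022;0 0 0.002 0 0 0 0.022;0 0 0 0 0 0 0.022"

```text
time_s: 15.15
position: [0.6359, 0.0959, 0.0396]
tool_rot: [[0.071, 0.997, 0.001], [0.997, -0.071, -0.0], [0.0, 0.001, -1.0]]
ft_force: [-1.9, 0.2, 4.9]
grip_width: 0.0348
gripper_force: 35.5
```

>>> move_arm:
  plan: "0 0 0 0 0 0 0.055;0 0 0 0 0 0 0.055;0 0 0 0 0 0 0.055;0 0 -0.02 0 0 0 0.055;0 0 -0.05 0 0 0 0.055;0 0 -0.05 0 0 0 0.07;0 0 -0.05 0 0 0 0.078;0.004 -0.035 0 0 0 0 0.078;0.006 -0.05 0 0 0 0 0.078;0.006 -0.05 0 0 0 0 0.078;0.005 -0.045 0 0 0 0 0.078;0.002 -0.019 0 0 0 0 0.078"

```text
time_s: 16.65
position: [0.4367, 0.1334, 0.2091]
tool_rot: [[0.07, 0.998, -0.0], [0.998, -0.07, 0.0], [0.0, -0.0, -1.0]]
ft_force: [0.5, -0.5, -0.3]
grip_width: 0.0779
gripper_force: 0.0
```

```bash
python3 - <<'E'
from h import *
for c in("top","side"):
    p,d=viewer.get_image(c); cv2.imwrite(f"pics/{c}2.png",cv2.resize(p[...,::-1][140:360,180:480],None,fx=2,fy=2))
E
python3 pos.py .4395 .133 .080
```

```text
[0.4374 0.1333 0.2093] tool shift a,b,c: -0.00016497276213374665 0.002068172800190136 0.12925806873445128
```

View pics/side2.png

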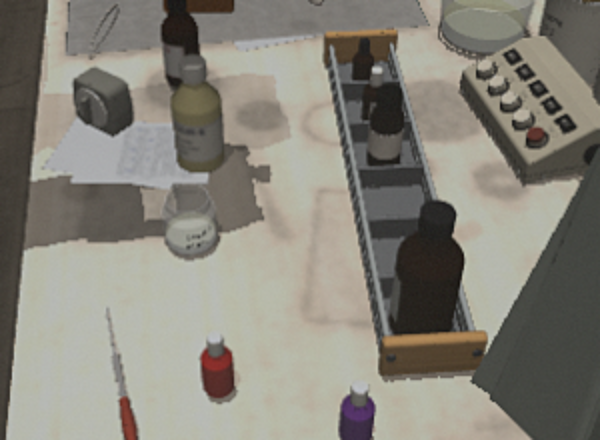

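The picture shows the dropper, crop (376,90), and the amber, crop (386,125), upright in their bays. The rest of the scene is undisturbed. Cream is next.

>>> move_arm:
  plan: "0 0.001 0.03 0 0 0 0.078;0 0 0.04 0 0 0 0.078;0 0 0.035 0 0 0 0.078;0 0 0.02 0 0 0 0.078;0 0 0.004 0 0 0 0.078;0 0 0 0 0 0 0.078"

```text
time_s: 17.5
position: [0.4407, 0.1328, 0.0801]
tool_rot: [[0.071, 0.997, 0.001], [0.997, -0.071, 0.0], [0.0, 0.001, -1.0]]
ft_force: [-0.4, 0.0, 0.2]
grip_width: 0.0783
gripper_force: 0.0
```

```bash
python3 pos.py .4395 .133 .080
```

```text
[0.4407 0.1328 0.0801] tool shift a,b,c: 0.00016099263352049588 -0.0011666661249436282 0.00011730848398812388
```

>>> move_arm:
  plan: "0 -0.001 0 0 0 0 0.078;0 0 0 0 0 0 0.04;0 0 0 0 0 0 0.04;0 0 0 0 0 0 0.04;0 0 0 0 0 0 0.04;0 0 0 0 0 0 0.04;0 0 -0.01 0 0 0 0.04;0 0 -0.03 0 0 0 0.04;0 0 -0.04 0 0 0 0.04;0 0 -0.03 0 0 0 0.04;0 0 -0.01 0 0 0 0.04;0 0 0 0 0 0 0.04"
  grip_force: 45

```text
time_s: 19.0
position: [0.4387, 0.1329, 0.1997]
tool_rot: [[0.071, 0.997, 0.0], [0.997, -0.071, 0.0], [0.0, 0.0, -1.0]]
ft_force: [-0.1, 0.7, -1.7]
grip_width: 0.0523
gripper_force: 47.6
```

```bash
python3 pos.py .6251 -.0541 .086
```

```text
[0.4387 0.1329 0.1997] tool shift a,b,c: -0.17317532796083854 0.1993585187402036 0.11367707779624503
```

>>> move_arm:
  plan: "-0.01 0.012 0 0 0 0 0.04;-0.022 0.026 0 0 0 0 0.04;-0.026 0.03 0 0 0 0 0.04;-0.026 0.03 0 0 0 0 0.04;-0.026 0.03 0 0 0 0 0.04;-0.026 0.03 0 0 0 0 0.04;-0.022 0.025 0 0 0 0 0.04;-0.012 0.013 0 0 0 0 0.04;-0.003 0.003 0 0 0 0 0.04;0 0 0 0 0 0 0.04"

```text
time_s: 20.25
position: [0.6248, -0.0539, 0.1989]
tool_rot: [[0.071, 0.997, -0.002], [0.997, -0.071, 0.001], [0.0, -0.002, -1.0]]
ft_force: [0.8, 0.3, -2.0]
grip_width: 0.0522
gripper_force: 47.6
```

```bash
python3 pos.py .6251 -.0541 .086
```

```text
[ 0.6248 -0.0539  0.1989] tool shift a,b,c: -0.00013736551410922218 0.00031487847907301915 0.1128926217587641
```

>>> move_arm:
  plan: "0 0 0.02 0 0 0 0.04;0 0 0.035 0 0 0 0.04;0 0 0.03 0 0 0 0.04;0 0 0.018 0 0 0 0.04;0 0 0.006 0 0 0 0.04;0 0 0.002 0 0 0 0.04;0 0 0.0015 0 0 0 0.04;0 0 0 0 0 0 0.04"

```text
time_s: 21.25
position: [0.6252, -0.0538, 0.0879]
tool_rot: [[0.071, 0.997, 0.001], [0.997, -0.071, -0.0], [-0.0, 0.001, -1.0]]
ft_force: [0.2, 1.3, -1.4]
grip_width: 0.0525
gripper_force: 47.6
```

>>> move_arm:
  plan: "0 0 0.001 0 0 0 0.04;0 0 0.001 0 0 0 0.04;0 0 0 0 0 0 0.04"

```text
time_s: 21.62
position: [0.6253, -0.0538, 0.0865]
tool_rot: [[0.071, 0.997, 0.001], [0.997, -0.071, -0.0], [-0.0, 0.001, -1.0]]
ft_force: [-1.3, 0.8, 5.9]
grip_width: 0.052
gripper_force: 48.2
```

>>> move_arm:
  plan: "0 0 0 0 0 0 0.075;0 0 0 0 0 0 0.075;0 0 0 0 0 0 0.075;0 0 -0.02 0 0 0 0.075;0 0 -0.05 0 0 0 0.075;0 0 -0.055 0 0 0 0.075;0.026 -0.018 0 0 0 0 0.075;0.04 -0.027 0 0 0 0 0.075;0.04 -0.027 0 0 0 0 0.075;0.04 -0.027 0 0 0 0 0.075;0.04 -0.027 0 0 0 0 0.075;0.04 -0.027 0 0 0 0 0.075"

```text
time_s: 23.12
position: [0.4876, 0.1837, 0.2104]
tool_rot: [[0.071, 0.997, 0.0], [0.997, -0.071, 0.0], [0.0, 0.0, -1.0]]
ft_force: [0.5, 0.3, -0.4]
grip_width: 0.0749
gripper_force: 0.0
```

```bash
python3 pos.py .4297 .287 .070
```

```text
[0.4876 0.1837 0.2104] tool shift a,b,c: 0.09883717473331607 -0.06515703855306454 0.14042365805975124
```

>>> move_arm:
  plan: "0.04 -0.026 0 0 0 0 0.072;0.038 -0.024 0 0 0 0 0.072;0.019 -0.013 0 0 0 0 0.072;0 0 0 0 0 0 0.072;0 0 0.03 0 0 0 0.072;0 0 0.04 0 0 0 0.072;0 0 0.04 0 0 0 0.072;0 0 0.025 0 0 0 0.072;0 0 0.005 0 0 0 0.072;0 0 0 0 0 0 0.072"

```text
time_s: 24.38
position: [0.4332, 0.2834, 0.0709]
tool_rot: [[0.072, 0.997, 0.001], [0.997, -0.072, 0.0], [0.0, 0.001, -1.0]]
ft_force: [0.1, -0.5, 0.4]
grip_width: 0.0722
gripper_force: 0.0
```

```bash
python3 pos.py .4297 .287 .070
```

```text
[0.4332 0.2834 0.0709] tool shift a,b,c: 0.0032948040604405576 -0.0037728071477817404 0.0008760410383035488
```

>>> move_arm:
  plan: "0.003 -0.0035 0 0 0 0 0.072;0 0 0 0 0 0 0.03;0 0 0 0 0 0 0.03;0 0 0 0 0 0 0.03;0 0 0 0 0 0 0.03;0 0 0 0 0 0 0.03;0 0 -0.01 0 0 0 0.03;0 0 -0.03 0 0 0 0.03;0 0 -0.04 0 0 0 0.03;0 0 -0.04 0 0 0 0.03;0 0 -0.01 0 0 0 0.03;0 0 0 0 0 0 0.03"
  grip_force: 40

```text
time_s: 25.88
position: [0.429, 0.2869, 0.1999]
tool_rot: [[0.071, 0.997, -0.001], [0.997, -0.071, -0.0], [-0.0, -0.0, -1.0]]
ft_force: [0.6, 0.5, -2.5]
grip_width: 0.0431
gripper_force: 41.1
```

```bash
python3 pos.py .6305 .0207 .077
```

```text
[0.429  0.2869 0.1999] tool shift a,b,c: -0.251044648958967 0.22008934091524934 0.12287534649072253
```

>>> move_arm:
  plan: "-0.012 0.011 0 0 0 0 0.03;-0.028 0.025 0 0 0 0 0.03;-0.033 0.029 0 0 0 0 0.03;-0.033 0.029 0 0 0 0 0.03;-0.033 0.029 0 0 0 0 0.03;-0.033 0.029 0 0 0 0 0.03;-0.033 0.029 0 0 0 0 0.03;-0.026 0.022 0 0 0 0 0.03;-0.015 0.013 0 0 0 0 0.03;-0.005 0.004 0 0 0 0 0.03;0 0 0 0 0 0 0.03"

```text
time_s: 27.25
position: [0.6306, 0.0213, 0.2]
tool_rot: [[0.071, 0.997, -0.001], [0.997, -0.071, 0.0], [0.0, -0.001, -1.0]]
ft_force: [-0.4, 0.4, -1.4]
grip_width: 0.0431
gripper_force: 41.1
```

```bash
python3 pos.py .6305 .0207 .077
```

```text
[0.6306 0.0213 0.2   ] tool shift a,b,c: -0.0006240014724361351 -1.881165209902397e-05 0.12298209213246654
```

>>> move_arm:
  plan: "0 0 0.02 0 0 0 0.03;0 0 0.035 0 0 0 0.03;0 0 0.035 0 0 0 0.03;0 0 0.02 0 0 0 0.03;0 0 0.008 0 0 0 0.03;0 0 0.002 0 0 0 0.03;0 0 0.002 0 0 0 0.03;0 0 0 0 0 0 0.03"

```text
time_s: 28.25
position: [0.6311, 0.021, 0.0789]
tool_rot: [[0.071, 0.997, 0.001], [0.997, -0.071, -0.0], [-0.0, 0.001, -1.0]]
ft_force: [0.5, 0.6, -1.6]
grip_width: 0.0433
gripper_force: 41.1
```

>>> move_arm:
  plan: "0 0 0.001 0 0 0 0.03;0 0 0.001 0 0 0 0.03;0 0 0 0 0 0 0.03"

```text
time_s: 28.62
position: [0.6311, 0.021, 0.0771]
tool_rot: [[0.071, 0.997, 0.001], [0.997, -0.071, -0.0], [-0.0, 0.001, -1.0]]
ft_force: [-0.8, -0.1, 4.9]
grip_width: 0.0431
gripper_force: 41.1
```

Contact with the rack floor, so I release and clear away.

>>> move_arm:
  plan: "0 0 0 0 0 0 0.065;0 0 0 0 0 0 0.065;0 0 0 0 0 0 0.065;0 0 -0.02 0 0 0 0.065;0 0 -0.05 0 0 0 0.065;0 0 -0.055 0 0 0 0.065;0 -0.04 -0.02 0 0 0 0.065;0 -0.05 -0.01 0 0 0 0.065;0 -0.05 0 0 0 0 0.065;0 -0.05 0 0 0 0 0.065;0 -0.03 0 0 0 0 0.065;0 0 0 0 0 0 0.065"

```text
time_s: 30.12
position: [0.4101, 0.0369, 0.2318]
tool_rot: [[0.071, 0.997, 0.001], [0.997, -0.071, -0.0], [-0.0, 0.001, -1.0]]
ft_force: [1.2, 0.2, 0.3]
grip_width: 0.0651
gripper_force: 0.0
```

```bash
python3 - <<'E'
from h import *
np.set_printoptions(precision=4,suppress=True)
def cl(n):
    p,d=viewer.get_image(n); cv2.imwrite(f"pics/{n}3.png",cv2.resize(p[...,::-1][120:400,180:480],None,fx=2,fy=2)); c=viewer.calibration(n)
    v,u=np.nonzero(d>0); K=np.array([[c["fx"],0,c["cx"]],[0,c["fy"],c["cy"]],[0,0,1.]])
    s=cv2.undistortPoints(np.c_[u,v].astype(float)[:,None],K,np.array([c["k1"],0,0,0]))[:,0]
    return (np.c_[s,np.ones(len(s))]*d[v,u][:,None]-c["t"])@np.array(c["R"])
B=dict(tall=(.6198,-.1289),stain=(.6251,-.0541),brown=(.6305,.0207),amber=(.6359,.0955),dropper=(.6413,.1703),small=(.6466,.2451),jar=(.421,.015))
for n in("top","side"):
  P=cl(n)
  for k,b in B.items():
    Q=P[(np.hypot(*(P[:,:2]-b).T)<.033)&(P[:,2]>.036)]; t=np.percentile(Q[:,2],97); T=Q[Q[:,2]>t-.008]; print(n,k,round(t,4),"cap offset from bay",T[:,:2].mean(0)-b)
E
```

```text
top tall 0.1512 cap offset from bay [-0.0022  0.0005]
top stain 0.1379 cap offset from bay [-0.0008  0.0017]
top brown 0.1285 cap offset from bay [0.0001 0.0004]
top amber 0.104 cap offset from bay [-0.0013  0.0006]
top dropper 0.0784 cap offset from bay [-0.0025 -0.0024]
top small 0.0668 cap offset from bay [-0.0041  0.0002]
top jar 0.5339 cap offset from bay [-0.0115  0.0024]
side tall 0.1508 cap offset from bay [-0.0012 -0.0014]
side stain 0.1372 cap offset from bay [0.0006 0.0003]
side brown 0.1269 cap offset from bay [ 0.0011 -0.0003]
side amber 0.1027 cap offset from bay [-0.0003 -0.001 ]
side dropper 0.0775 cap offset from bay [-0.0014 -0.0034]
side small 0.0652 cap offset from bay [-0.0028 -0.0015]
side jar 0.4426 cap offset from bay [ 0.0102 -0.0055]
```

View pics/side3.png

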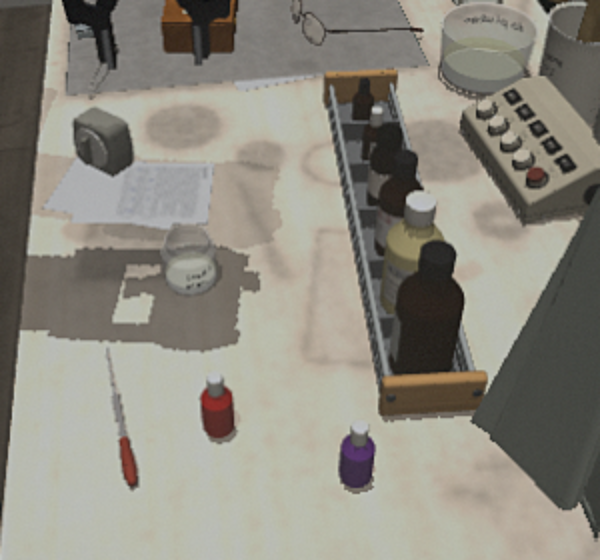

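The picture shows all six bottles upright in the rack, stepping down from the tall one at crop (430,310) to the shortest at (363,100). Cap heights match what they should be, and every cap is within 5 mm of its bay centre. The jar, timer and pipette look undisturbed, so I hand in.

```bash
python3 -c "
from rig import env
print(env.close_job())"
```

```text
the job is handed in; nothing more can be done
None
```

The job is handed in at about 30 s of the 93 s allowed: all four loose bottles stand upright in their bays in falling height order, caps measured within 5 mm of bay centre; the judge returned no verdict.

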